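Turn over the scrub plate in its spring-lid case

ROBOT

A 6-joint arm with a two-finger parallel gripper is mounted at the origin on the work surface. World frame = base frame: x ahead of the robot, y to its left, z up, the work surface at z = 0. Lengths are in mm, angles in rad, forces in N, time in s.
With the tool pointing down it reaches from about 300 to 775 mm from the base axis. Payload 14.6 kg.
Tool frame: the origin (TCP) lies midway between the tips of the shut fingers; the grasp point (between the pads) lies manip.tcp_to_grasp behind it (manip.tcp_to_grasp is the distance from the TCP to the grasp point, in mm); x points along the fingers, z is the direction in which the jaws open and shut, and the axes are right-handed (so a half turn about x gives the same grasp; the last joint's range is limited). The gripper opens to 94 mm and grips with 3 to 60 N. Pads are 16 mm wide; open, the fingers measure 119 mm over their backs; the gripper's body (75 mm by 177 mm) begins 78 mm behind the grasp point.
Start: joints at [-1.411, 0.3, 1.521, -0, 1.321, -0.067], TCP at [123.667, -535.906, 205.446] pointing down, gripper open.
Joint ranges: [-3.03, 3.03], [-0.79, 2.21], [0.23, 2.52], [-1.04, 4.18], [0, 3.07], [-2.55, 2.55]. Speed limits (rad/s): [2.22, 2.22, 2.57, 3.14, 3.14, 3.14].

INTERFACE

Orientations are given as [roll, pitch, yaw] about the fixed x, y, z axes, in that order (R = Rz(yaw) Ry(pitch) Rx(roll)).
In Python, from cell import manip gives the robot as it stands.
- The arm moves only by the shell command python3 -m jog 'ROWS' [FORCE]. ROWS is JSON, a list of rows, each an object of numbers: "grip": the opening, from 0 (shut) to 1 (fully open); "tx", "ty", "tz": the shift along the tool's x, y, z in units of 40 mm (1.0 is 40 mm); "turn": the turn about the tool's x in units of 6 degrees (1.0 is 6 degrees). In form: [{"grip": .., "tx": .., "ty": .., "tz": .., "turn": ..}, ...]. A call has 1 to 12 rows; each row is the pose to reach, as a shift and turn from the pose commanded when the call began, along the tool's axes at that moment; what a row does not reach only later rows make up. A row lasts 1/12 s, in which the tool goes at most 41.7 mm and 7.16 degrees, less where a joint would pass 70% of its speed; a pose out of reach is approached as far as the arm can. A call with a gripper value outside its range is refused whole. The fingers move at their own pace and stop on an object; FORCE is the grip in N (left out, the last holds). Time passes only in rows, so rows that repeat a pose let the fingers close. It gives the time, the measured TCP pose, the force and the opening at its end, in the units of the state.
- manip.read_state(): the state, without advancing time (a new reading comes with each control period).
- manip.camera(name): name is "scene" or "side" or "wrist"; returns a dict with "image" (480x640x3 uint8, red, green, blue), "fx", "fy", "cx", "cy" (pixels), "eye" and "attitude" of the camera in the world. Camera axes: x right, y up, looking along -z (the intrinsics and any distortion apply to the point x, -y, -z); pixel columns grow to the right and rows downward; lengths in mm; the calibration is good to about 2 mm. A picture is of the moment at which its call begins. There is no depth.
- manip.sign_off(): hands the job in, once; it reports no verdict.
The state is a dict: "clock": time; "joints": joint angles; "qd": joint speeds; "effort": joint torques, N m; "eef_pos": TCP position; "eef_rot": TCP orientation; "wrist_force": force on the tool from outside, world axes, zero at the start; "moment": the same for the moment, N m; "finger_gap": finger opening in mm.
Only numpy, scipy, OpenCV 4.12 (cv2) and the standard library are available. Lean on these libraries where they do the work, as an engineer would, in place of code of your own. Each camera call takes 0.05 s, during which the arm holds its last target. There are 200 camera calls.

TASK

Press the red catch on the clear cover and keep a finger on the cover as it springs up, so that it swings fully open steadily instead of flinging open. Then lift the scrub plate off its two pins, turn it over and put it back fully down on both pins with the yellow ribbed face up; the slotted bamboo stand can hold the plate on end while you change your grip. Leave the cover open and the things on the turntable undisturbed.

Things in the scene. Friction and masses are not known exactly. Their poses are not given: they have to be found in the camera images.
- case: Fixed white case; base slab 164 mm wide (y), x -88 to +103, 12 mm thick; origin on the bench, midway between its sides; +x runs from the catch end (robot side) to the hinge end. Only wall: rear, x +95 to +103, up to z 62. A grey pedestal 48 x 92 mm, centred at x -35, y 0, rises to z 34 and carries the plate. Two keepers at x -80, y +-62 reach z 38.
- case_seat (a point): Where the plate's centre lies when fully home on the pins: at x -35, z 42 in the case, axes as the case's. Two steel pins, 10 mm thick, 12 mm tall, tips tapered to 4 mm, rise from the pedestal's top (8 mm below this point) at x +14 (towards the hinge), y +-32 from here.
- cover (a joint): Hinge of the clear cover, rad: 0 shut and latched, 1.6 fully open (about upright) at its stop, where its spring keeps it. Axis along the case's +y through cover_hinge. Unlatched, the spring lifts the catch end with about 6 N when shut, less as it opens; let go early it flings open at 4 to 6 rad/s, let go beyond 1.1 rad it finishes under 3 rad/s.
- cover_hinge (a point): Middle of the cover's hinge line, 64 mm above the bench, at x +100 in the case. Axes as the case's.
- cover_edge (a point): Middle of the front edge of the cover's upper face, 187 mm from the hinge line, 6 mm above it when shut. Moves with the cover; z normal to its top. The cover is 164 mm wide, its top flat, 4 mm thick, with front and side skirts to 30 mm below the hinge line; two 37 mm latch legs hang inside near the front corners. Open, it stands upright at the case's rear, skirts towards the front.
- catch (a joint): Travel of the red push catch in the cover, m: 0 out, 0.006 fully pressed (about 2.5 N). It unlatches at about 0.0035. While the finger rests on it the cover's spring (stronger) keeps it pressed in.
- catch_top (a point): Centre of the top of the red push catch, a 34 x 46 mm (case x, y) pad near the front edge of the cover, 163 mm from the hinge line; when out it stands 7 mm above the cover's top, when pressed 1 mm. The point moves with the catch.
- plate: Loose scrub plate 64 (x) x 100 (y) x 16 (z) mm, about 0.16 kg, origin at its very centre. +z face blue, smooth; -z face yellow, orange ribs. Two 14 mm through-holes at x +14, y +-32 take the pins. Starts on the pins, blue up, axes as the case's. Half a turn about its own x fits again; about its y does not. Grip it across x (64 mm): seated, its sides overhang the pedestal by 8 mm, 22 mm free below.
- stand_slot (a point): Middle of the slot's floor in a fixed bamboo stand, 10 mm above the bench. The slot runs along this point's x (56 mm, ends open), 22 mm wide along its y, 25 mm deep; the stand is 56 x 70 mm, 35 mm tall. The plate can stand in it on one of its 64 mm ends, plate x along the slot, its centre then 60 mm above the bench.
- caddy: Turntable caddy, round wooden disc 220 mm across, top 24 mm above the bench, origin at the centre of its underside, with a 100 mm tall chrome hook in the middle. To be left alone.
- jar: White ceramic jar 68 mm across, 85 mm tall, on the caddy; origin at the centre of its underside. Leave alone.
- funnel: Red plastic funnel 80 mm across, 80 mm tall, mouth down on the caddy; origin at the centre of its underside. Leave alone.
- brush: Bamboo brush 150 x 44 x 39 mm, bristles down on the caddy; origin at the centre of its underside. Leave alone.

How it is judged:
By the outcome, as a careful person would: the job done as asked, in the order asked, and still so for the second after the job is handed in, with the robot touching nothing.
It also fails if it takes over 70 s, if anything falls off the work surface, if the arm or the gripper's body presses on something with over 40 N, if the wrist force passes 120 N, or if a joint passes its speed limit or range.

## Working session

There is one attempt and no reset: what is moved stays moved. The work goes in short steps, Python scripts to look and compute and a shell command to move; the robot and the scene stay as the last step left them, time stands still between calls to the robot, and variables do not carry over. Pictures are saved under pics/ and viewed, about 8 in all and at most 12, crops included, and the job is handed in when it is done.

```bash
ls; mkdir -p pics; python3 - <<'E'
from cell import manip
import cv2
s=manip.read_state();print(s, manip.tcp_to_grasp)
for n in("scene","side"):
    c=manip.camera(n);cv2.imwrite(f"pics/{n}0.png",c["image"][:,:,::-1]);print(n,{k:v for k,v in c.items() if k!="image"})
E
```

```text
pics
{'clock': 0.0, 'joints': array([-1.41058819e+00,  3.00486045e-01,  1.52155373e+00, -1.39286481e-05,
        1.32068146e+00, -6.65744349e-02]), 'qd': array([-0.00027129, -0.00030955, -0.00025912,  0.00145573,  0.00013992,
       -0.0013679 ]), 'effort': array([ 1.24827537e-03, -5.31802011e+01, -3.52735913e+01,  7.09236693e-02,
        2.43535725e-02, -1.13077563e-04]), 'eef_pos': array([ 123.63176605, -535.67096531,  204.88969713]), 'eef_rot': array([3.0869719 , 1.56966766, 1.7429616 ]), 'wrist_force': array([0.40328609, 0.16495537, 0.29560883]), 'moment': array([ 0.05979299,  0.01057509, -0.01863416]), 'finger_gap': 93.99420674933545} 18.8
scene {'fx': 479.0965600477392, 'fy': 479.0965600477392, 'cx': 314.15238619393295, 'cy': 244.23936899320648, 'eye': array([1072.19166835, -607.62814424, 1099.36884475]), 'attitude': array([0.65794131, 0.01384738, 0.75882498])}
side {'fx': 470.34036835852334, 'fy': 470.34036835852334, 'cx': 313.33898059109544, 'cy': 230.0032821468283, 'eye': array([261.84087418, 619.0565171 , 883.55790574]), 'attitude': array([ 0.74684275,  0.01319668, -2.77259187])}
```

View pics/scene0.png

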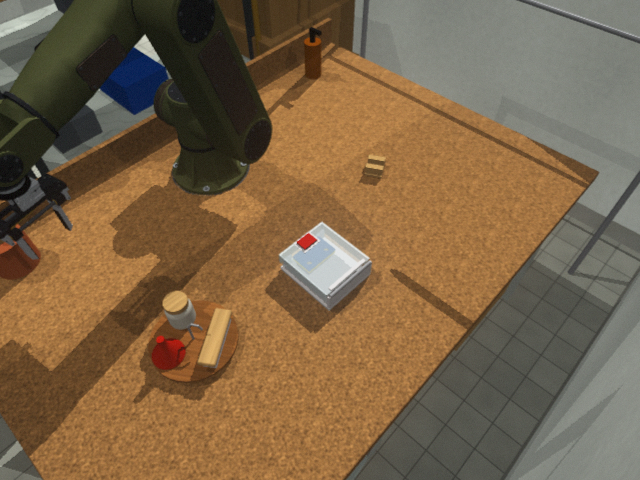

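View pics/side0.png

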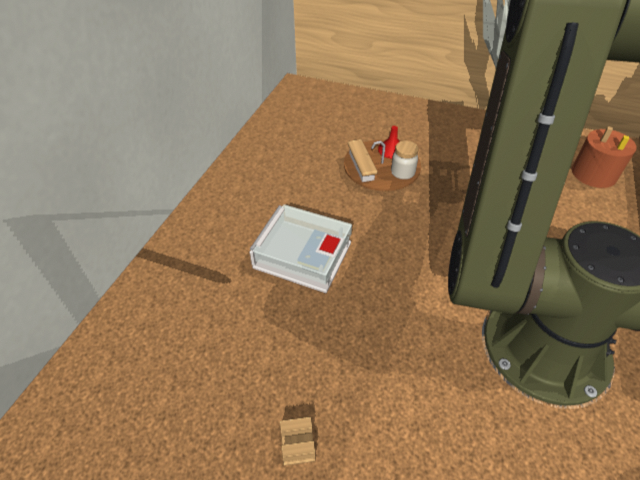

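The scene view shows the case around (325,265) with the red catch at (307,241) and the stand at (374,165). In the side view the case is at (302,248), the catch at (329,244) and the stand at (297,441). I'll enlarge these next.

```bash
cat > h.py <<'E'
import numpy as np, cv2
from scipy.spatial.transform import Rotation as R
from cell import manip
def cam(n):
    return manip.camera(n)
def ray(c,u,v):
    d=np.array([(u-c["cx"])/c["fx"],-(v-c["cy"])/c["fy"],-1.])
    return R.from_euler("xyz",c["attitude"]).apply(d)
def atz(c,u,v,z):
    d=ray(c,u,v);return c["eye"]+d*(z-c["eye"][2])/d[2]
def proj(c,p):
    q=R.from_euler("xyz",c["attitude"]).inv().apply(np.asarray(p)-c["eye"])
    return np.c_[c["cx"]-c["fx"]*q[:,0]/q[:,2], c["cy"]+c["fy"]*q[:,1]/q[:,2]]
def tool():
    s=manip.read_state();return s,R.from_euler("xyz",s["eef_rot"])
E
python3 - <<'E'
import cv2,numpy as np
a=cv2.imread("pics/scene0.png");b=cv2.imread("pics/side0.png")
def cr(i,x,y,w,h,s):return cv2.resize(i[y:y+h,x:x+w],None,fx=s,fy=s,interpolation=cv2.INTER_CUBIC)
o=np.zeros((600,800,3),np.uint8)
o[0:360,0:400]=cr(a,275,220,100,90,4)
o[0:360,400:800]=cr(b,250,202,100,90,4)[:, :400]
o[360:600,0:400]=cr(a,350,145,50,30,8)
o[360:600,400:800]=cr(b,265,412,66,40,6)[:240,:400] if 0 else cv2.resize(b[412:472,250:350],(400,240),interpolation=cv2.INTER_CUBIC)
cv2.imwrite("pics/c1.png",o)
for i in(a,b):
    m=(i[...,2]>150)&(i[...,1]<50)&(i[...,0]<50)
    n,l,st,ce=cv2.connectedComponentsWithStats(m.astype(np.uint8))
    print([(st[k],ce[k].round(1)) for k in range(1,n) if st[k][4]>60])
E
```

```text
[(array([297, 234,  19,  15, 144], dtype=int32), array([306.2, 241. ])), (array([167, 340,  17,  10,  92], dtype=int32), array([175.3, 343.6]))]
[(array([385, 126,  14,  32, 213], dtype=int32), array([391.2, 142.2])), (array([320, 236,  19,  17, 197], dtype=int32), array([329.4, 243.8]))]
```

View pics/c1.png

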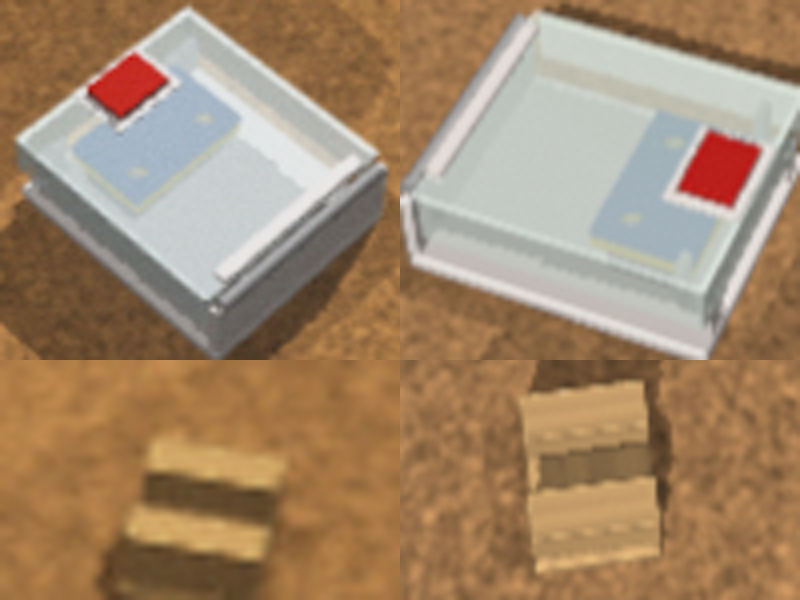

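Top left is the scene view: cover corners about (322.5,222), (279.5,255), (371,261) and (327.5,295) full-frame. Top right is the side view: corners about (284.5,205), (350,225.7), (253.7,249.5) and (326.3,274.5). The stand's slot is clear in both lower crops.

```bash
python3 - <<'E'
from h import *
np.set_printoptions(precision=1,suppress=True)
a=cam("scene");b=cam("side")
print("cat",atz(a,306.2,241,77),atz(b,329.4,243.8,77))
for n,c,P in(("sc",a,[(322.5,222),(279.5,255),(371,261),(327.5,295)]),("sd",b,[(350,225.7),(326.3,274.5),(284.5,205),(253.7,249.5)])):
    print(n);print(np.array([atz(c,u,v,70) for u,v in P]))
f=lambda x,y:(250+(x-400)/4,412+(y-360)/4)
print("stand side");print(np.array([atz(b,*f(*p),35) for p in[(522,397),(645,380),(530,490),(655,478),(537,558),(660,540)]]))
g=lambda x,y:(350+x/8,145+(y-360)/8)
print("stand scene");print(np.array([atz(a,*g(*p),35) for p in[(152,438),(287,460),(145,475),(275,497),(130,510),(270,530),(110,540),(262,560)]]))
E
```

```text
cat [494.8 -50.6  77. ] [491.4 -46.4  77. ]
sc
[[ 477.2   33.3   70. ]
 [ 471.5 -129.5   70. ]
 [ 662.9   21.4   70. ]
 [ 649.7 -134.1   70. ]]
sd
[[ 467.  -122.9   70. ]
 [ 469.8   33.2   70. ]
 [ 641.1 -133.4   70. ]
 [ 648.9   24.2   70. ]]
stand side
[[442.6 345.5  35. ]
 [394.  318.9  35. ]
 [423.2 380.7  35. ]
 [374.5 356.8  35. ]
 [409.4 404.9  35. ]
 [363.4 379.7  35. ]]
stand scene
[[372.3 370.   35. ]
 [421.1 396.9  35. ]
 [384.4 351.   35. ]
 [431.2 376.4  35. ]
 [393.1 331.   35. ]
 [441.7 359.9  35. ]
 [398.3 312.2  35. ]
 [450.1 344.2  35. ]]
```

```bash
cat >> h.py <<'E'
def go(target,zyaw=None,quiet=0):
    """shift from the current TCP to target in tool axes, units of rows; turn to bring tool z to world yaw zyaw"""
    s,r=tool();d=r.inv().apply(np.asarray(target)-s["eef_pos"])/40
    M=r.as_matrix();y=np.arctan2(M[1,2],M[0,2])
    print("t",round(s["clock"],2),"pos",s["eef_pos"].round(1),"zyaw",y.round(3),"gap",round(s["finger_gap"],1),"F",s["wrist_force"].round(1),"j6",s["joints"][5].round(2))
    print(" tx,ty,tz",d.round(2),end=" ")
    if zyaw is not None:
        # turn about tool x (down): world yaw decreases
        k=(-(zyaw-y)+np.pi)%(2*np.pi)-np.pi
        print("turn",(k/np.radians(6)).round(2),"or",((k-np.sign(k)*np.pi)/np.radians(6)).round(2))
    print()
E
python3 - <<'E'
from h import *
s,r=tool();print(r.as_matrix().round(3))
go([493,-48.5,150],np.pi/2-.04)
E
```

```text
[[-0.     0.974  0.225]
 [ 0.001  0.225 -0.974]
 [-1.     0.    -0.001]]
t 0.2 pos [ 123.6 -535.8  205.1] zyaw -1.344 gap 94.5 F [0.2 0.  1.2] j6 -0.07
 tx,ty,tz [ 1.39 11.74 -9.79] turn -27.45 or 2.55
```

```bash
python3 -m jog '[{"grip":0,"tx":0,"ty":11.7,"tz":-9.8,"turn":2.55},{"grip":0,"tx":0,"ty":11.7,"tz":-9.8,"turn":2.55},{"grip":0,"tx":0,"ty":11.7,"tz":-9.8,"turn":2.55},{"grip":0,"tx":0,"ty":11.7,"tz":-9.8,"turn":2.55},{"grip":0,"tx":0,"ty":11.7,"tz":-9.8,"turn":2.55},{"grip":0,"tx":0,"ty":11.7,"tz":-9.8,"turn":2.55},{"grip":0,"tx":0,"ty":11.7,"tz":-9.8,"turn":2.55},{"grip":0,"tx":0,"ty":11.7,"tz":-9.8,"turn":2.55},{"grip":0,"tx":0,"ty":11.7,"tz":-9.8,"turn":2.55},{"grip":0,"tx":0,"ty":11.7,"tz":-9.8,"turn":2.55},{"grip":0,"tx":0,"ty":11.7,"tz":-9.8,"turn":2.55},{"grip":0,"tx":0,"ty":11.7,"tz":-9.8,"turn":2.55}]' 30; python3 - <<'E'
from h import *
go([493,-48.5,150],-np.pi/2-.04)
E
```

```text
clock: 1.2
eef_pos: [425.0, -135.8, 205.6]
eef_rot: [1.18, 1.57, -0.431]
wrist_force: [1.3, -1.9, 0.4]
finger_gap: 17.4
t 1.2 pos [ 425.  -135.8  205.6] zyaw -1.611 gap 17.4 F [ 1.3 -1.9  0.4] j6 1.22
 tx,ty,tz [ 1.39  1.61 -2.25] turn -0.0 or 30.0
```

```bash
python3 -m jog '[{"grip":0,"tx":0,"ty":1.6,"tz":-2.25},{"grip":0,"tx":0,"ty":1.6,"tz":-2.25},{"grip":0,"tx":0,"ty":1.6,"tz":-2.25},{"grip":0,"tx":0,"ty":1.6,"tz":-2.25},{"grip":0,"tx":0,"ty":1.6,"tz":-2.25},{"grip":0,"tx":0,"ty":1.6,"tz":-2.25}]'; python3 - <<'E'
from h import *
c=cam("wrist");cv2.imwrite("pics/w1.png",c["image"][:,:,::-1]);print(c["eye"],c["attitude"],c["fx"])
go([493,-48.5,77],-np.pi/2-.04)
p=np.array([[493,-48.5,77],[500,-48,77]])
print(proj(c,p))
import pickle;pickle.dump(c,open("w1.pkl","wb"))
E
```

```text
[ 503.14570117 -138.56726031  383.99450274] [-2.75189128e-01 -5.96836593e-04 -1.61113767e+00] 405.48308946121057
t 1.25 pos [ 428.1 -131.1  205.6] zyaw -1.607 gap 13.0 F [ 1.3  2.5 -0.4] j6 1.23
 tx,ty,tz [ 3.22  1.54 -2.12] turn 0.04 or -29.96

[[199.78657322 146.43586284]
 [197.94393505 136.67367436]]$[0]: bad value
```

View pics/w1.png

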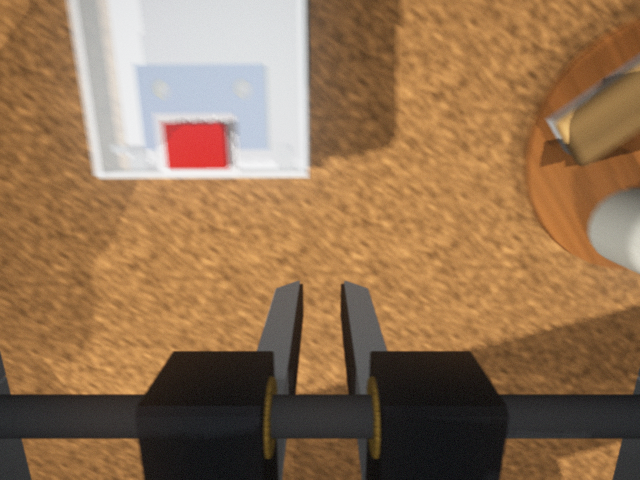

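The wrist picture shows the catch at about (197,145), against a predicted (199.8,146.4). The front edge is level at row 178, so the case yaw of -0.04 holds.

```bash
python3 -m jog '[{"grip":0,"tx":0,"ty":1.65,"tz":-2.14,"turn":0},{"grip":0,"tx":0,"ty":1.65,"tz":-2.14,"turn":0},{"grip":0,"tx":0,"ty":1.65,"tz":-2.14,"turn":0},{"grip":0,"tx":1,"ty":1.65,"tz":-2.14,"turn":0},{"grip":0,"tx":2,"ty":1.65,"tz":-2.14,"turn":0},{"grip":0,"tx":2.8,"ty":1.65,"tz":-2.14,"turn":0},{"grip":0,"tx":2.8,"ty":1.65,"tz":-2.14,"turn":0}]'; python3 - <<'E'
from h import *
go([497.4,-47.7,70.5],-np.pi/2-.04)
for t in np.arange(.08,1.53,.08): print(t.round(2),"tx",(-(167*np.sin(t)-7*(1-np.cos(t)))/40).round(2),"ty",((167*(1-np.cos(t))+7*np.sin(t))/40).round(2))
E
```

```text
clock: 1.83
eef_pos: [490.5, -54.3, 87.9]
eef_rot: [-1.714, 1.561, 2.959]
wrist_force: [0.2, -0.5, -0.3]
finger_gap: 0.8
t 1.83 pos [490.5 -54.3  87.9] zyaw -1.611 gap 0.8 F [ 0.2 -0.5 -0.3] j6 1.43
 tx,ty,tz [ 0.43  0.17 -0.17] turn 0.0 or -30.0

0.08 tx -0.33 ty 0.03
0.16 tx -0.66 ty 0.08
0.24 tx -0.99 ty 0.16
0.32 tx -1.3 ty 0.27
0.4 tx -1.61 ty 0.4
0.48 tx -1.91 ty 0.55
0.56 tx -2.19 ty 0.73
0.64 tx -2.46 ty 0.93
0.72 tx -2.71 ty 1.15
0.8 tx -2.94 ty 1.39
0.88 tx -3.15 ty 1.65
0.96 tx -3.35 ty 1.92
1.04 tx -3.51 ty 2.21
1.12 tx -3.66 ty 2.51
1.2 tx -3.78 ty 2.83
1.28 tx -3.87 ty 3.15
1.36 tx -3.94 ty 3.47
1.44 tx -3.99 ty 3.8
1.52 tx -4.0 ty 4.14
```

```bash
python3 -m jog '[{"grip":0,"tx":0,"ty":0,"tz":0,"turn":0},{"grip":0,"tx":0,"ty":0,"tz":0,"turn":0}]'; python3 - <<'E'
from h import *
go([497.4,-47.7,70.5],-np.pi/2-.04)
E
```

```text
clock: 2.0
eef_pos: [494.6, -55.3, 95.4]
eef_rot: [1.433, 1.569, -0.179]
wrist_force: [-0.3, 0.2, 0.7]
finger_gap: 0.8
t 2.0 pos [494.6 -55.3  95.4] zyaw -1.611 gap 0.8 F [-0.3  0.2  0.7] j6 1.43
 tx,ty,tz [ 0.62  0.06 -0.19] turn -0.0 or 30.0
```

```bash
python3 -m jog '[{"grip":0,"tx":0.2,"ty":0.06,"tz":-0.19,"turn":0},{"grip":0,"tx":0.35,"ty":0.06,"tz":-0.19,"turn":0},{"grip":0,"tx":0.45,"ty":0.06,"tz":-0.19,"turn":0},{"grip":0,"tx":0.54,"ty":0.06,"tz":-0.19,"turn":0},{"grip":0,"tx":0.6,"ty":0.06,"tz":-0.19,"turn":0},{"grip":0,"tx":0.63,"ty":0.06,"tz":-0.19,"turn":0},{"grip":0,"tx":0.65,"ty":0.06,"tz":-0.19,"turn":0},{"grip":0,"tx":0.65,"ty":0.06,"tz":-0.19,"turn":0}]'; python3 - <<'E'
from h import *
go([497.4,-47.7,70.5],-np.pi/2-.04)
E
```

```text
clock: 2.67
eef_pos: [496.9, -47.2, 69.0]
eef_rot: [1.848, 1.569, 0.237]
wrist_force: [-7.5, 4.6, 23.5]
finger_gap: 0.5
t 2.67 pos [496.9 -47.2  69. ] zyaw -1.611 gap 0.5 F [-7.5  4.6 23.5] j6 1.44
 tx,ty,tz [-0.04  0.01  0.01] turn -0.0 or 30.0
```

```bash
python3 -m jog '[{"grip":0,"tx":-0.16,"ty":0.01,"tz":0,"turn":0},{"grip":0,"tx":-0.33,"ty":0.03,"tz":0,"turn":0},{"grip":0,"tx":-0.66,"ty":0.08,"tz":0,"turn":0},{"grip":0,"tx":-0.99,"ty":0.16,"tz":0,"turn":0},{"grip":0,"tx":-1.3,"ty":0.27,"tz":0,"turn":0},{"grip":0,"tx":-1.61,"ty":0.4,"tz":0,"turn":0},{"grip":0,"tx":-1.91,"ty":0.55,"tz":0,"turn":0},{"grip":0,"tx":-2.19,"ty":0.73,"tz":0,"turn":0},{"grip":0,"tx":-2.46,"ty":0.93,"tz":0,"turn":0},{"grip":0,"tx":-2.71,"ty":1.15,"tz":0,"turn":0},{"grip":0,"tx":-2.94,"ty":1.39,"tz":0,"turn":0},{"grip":0,"tx":-2.94,"ty":1.39,"tz":0,"turn":0}]'; python3 - <<'E'
from h import *
go([656.4-167*np.cos(.8)+7*np.sin(.8)+8,-52,64+167*np.sin(.8)+7*np.cos(.8)])
c=cam("side");i=cv2.resize(c["image"][130:310,210:410,::-1],(800,720))[:600];cv2.imwrite("pics/s2.png",i)
E
```

```text
clock: 3.67
eef_pos: [553.7, -49.9, 187.0]
eef_rot: [1.476, 1.567, -0.135]
wrist_force: [-0.1, 0.4, 4.1]
finger_gap: 0.0
t 3.67 pos [553.7 -49.9 187. ] zyaw -1.611 gap 0.0 F [-0.1  0.4  4.1] j6 1.46
 tx,ty,tz [-0.04 -0.01  0.05]
```

View pics/s2.png

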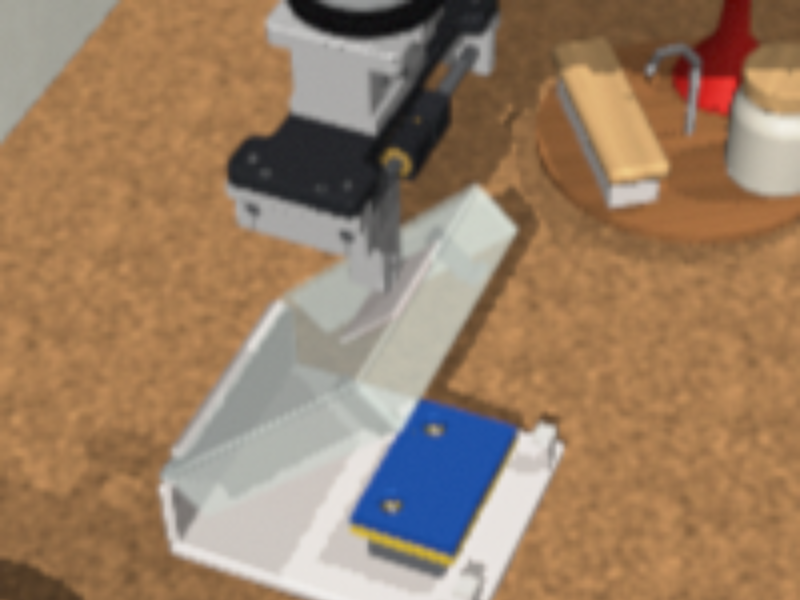

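The finger is holding the cover at about 45°, with the blue plate on its pins at (435,480) in the crop. I'll continue the arc.

```bash
python3 -m jog '[{"grip":0,"tx":-0.21,"ty":0.26,"tz":0,"turn":0},{"grip":0,"tx":-0.41,"ty":0.53,"tz":0,"turn":0},{"grip":0,"tx":-0.57,"ty":0.82,"tz":0,"turn":0},{"grip":0,"tx":-0.72,"ty":1.12,"tz":0,"turn":0},{"grip":0,"tx":-0.84,"ty":1.44,"tz":0,"turn":0},{"grip":0,"tx":-0.93,"ty":1.76,"tz":0,"turn":0},{"grip":0,"tx":-1.0,"ty":2.08,"tz":0,"turn":0},{"grip":0,"tx":-1.05,"ty":2.41,"tz":0,"turn":0},{"grip":0,"tx":-1.06,"ty":2.75,"tz":0,"turn":0},{"grip":0,"tx":-1.06,"ty":3.1,"tz":0,"turn":0},{"grip":0,"tx":-1.06,"ty":3.3,"tz":0,"turn":0},{"grip":0,"tx":-1.06,"ty":3.3,"tz":0,"turn":0}]'; python3 -m jog '[{"grip":0,"tx":-1,"ty":0,"tz":0,"turn":0},{"grip":0,"tx":-1.8,"ty":0,"tz":0,"turn":0},{"grip":0,"tx":-1.8,"ty":0,"tz":0,"turn":0}]'; python3 - <<'E'
from h import *
go([521,-49.6,280],np.pi-.04)
c=cam("side");cv2.imwrite("pics/s3.png",cv2.resize(c["image"][110:320,200:480,::-1],(800,600)))
E
```

```text
clock: 4.72
eef_pos: [683.9, -55.1, 225.5]
eef_rot: [-1.625, 1.568, 3.047]
wrist_force: [-0.1, 0.5, 0.2]
finger_gap: 0.7
clock: 4.97
eef_pos: [684.1, -55.2, 306.2]
eef_rot: [1.462, 1.562, -0.149]
wrist_force: [0.0, -0.3, 0.1]
finger_gap: 0.3
t 4.97 pos [684.1 -55.2 306.2] zyaw -1.611 gap 0.3 F [ 0.  -0.3  0.1] j6 1.48
 tx,ty,tz [ 0.62 -4.09  0.02] turn 15.0 or -15.0
```

View pics/s3.png

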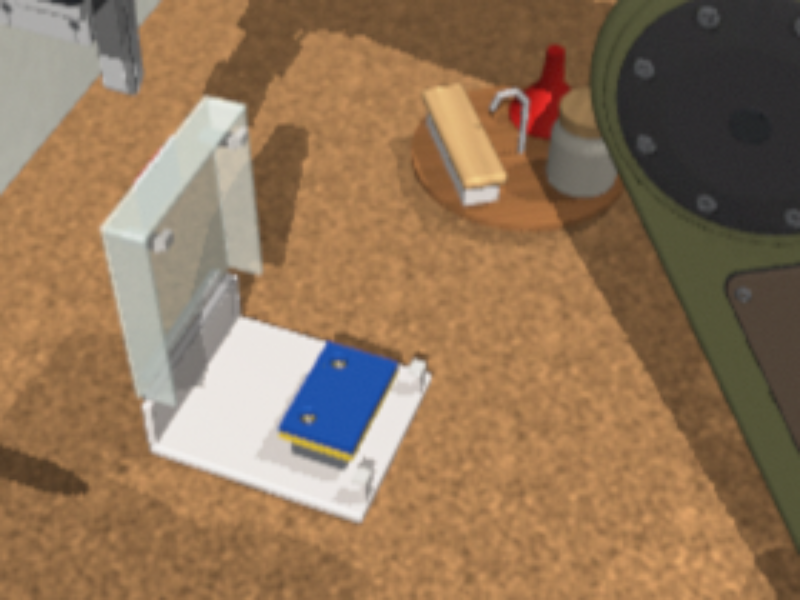

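The cover stands fully open; the plate is at about (340,400) in the crop with its corners visible. I'll check the plate position and move above its +y end.

```bash
python3 - <<'E'
from h import *
c=cam("side");k=800/280
P=[(330,343),(398,362),(350,457),(282,433),(339,365),(308,418)]
print(np.array([atz(c,200+x/k,110+y/k,50) for x,y in P]).round(1))
E
python3 -m jog '[{"grip":0.83,"tx":0,"ty":-4.03,"tz":-1.17,"turn":-15},{"grip":0.83,"tx":0,"ty":-4.03,"tz":-1.17,"turn":-15},{"grip":0.83,"tx":0,"ty":-4.03,"tz":-1.17,"turn":-15},{"grip":0.83,"tx":0,"ty":-4.03,"tz":-1.17,"turn":-15},{"grip":0.83,"tx":0,"ty":-4.03,"tz":-1.17,"turn":-15},{"grip":0.83,"tx":1,"ty":-4.03,"tz":-1.17,"turn":-15},{"grip":0.83,"tx":2,"ty":-4.03,"tz":-1.17,"turn":-15},{"grip":0.83,"tx":3,"ty":-4.03,"tz":-1.17,"turn":-15},{"grip":0.83,"tx":4,"ty":-4.03,"tz":-1.17,"turn":-15},{"grip":0.83,"tx":4,"ty":-4.03,"tz":-1.17,"turn":-15},{"grip":0.83,"tx":4,"ty":-4.03,"tz":-1.17,"turn":-15},{"grip":0.83,"tx":4,"ty":-4.03,"tz":-1.17,"turn":-15}]'
python3 -m jog '[{"grip":0.83,"tx":0,"ty":0,"tz":0,"turn":-2},{"grip":0.83,"tx":0,"ty":0,"tz":0,"turn":-2},{"grip":0.83,"tx":0,"ty":0,"tz":0,"turn":-2}]'
python3 - <<'E'
from h import *
go([523.1,-8.6,23.2],-.04)
c=cam("wrist");cv2.imwrite("pics/w2.png",c["image"][:,:,::-1])
e=np.array([np.cos(.04),-np.sin(.04),0]);f=np.array([np.sin(.04),np.cos(.04),0]);o=np.array([521.5,-48.6,50])
print(proj(c,[o+14*e+32*f,o+14*e-32*f,o+32*e+50*f,o-32*e+50*f,o-32*e-50*f]).round(1))
E
```

```text
[[545.5 -98.4  50. ]
 [484.7 -98.1  50. ]
 [487.3   9.8  50. ]
 [546.4   6.1  50. ]
 [529.5 -77.7  50. ]
 [532.7 -15.5  50. ]]
clock: 6.07
eef_pos: [522.7, -1.7, 137.0]
eef_rot: [-3.088, 1.566, 3.081]
wrist_force: [-0.3, -0.1, 0.6]
finger_gap: 76.1
clock: 6.32
eef_pos: [523.0, -1.7, 137.8]
eef_rot: [2.994, 1.568, 3.088]
wrist_force: [-0.3, 0.5, 0.3]
finger_gap: 78.0
t 6.32 pos [523.   -1.7 137.8] zyaw 0.094 gap 78.0 F [-0.3  0.5  0.3] j6 -0.17
 tx,ty,tz [ 2.86 -0.17 -0.01] turn 1.28 or -28.72

[[340.9 270.8]
 [328.2 351.7]
 [370.7 249.6]
 [277.9 237.5]
 [263.9 365.5]]
```

View pics/w2.png

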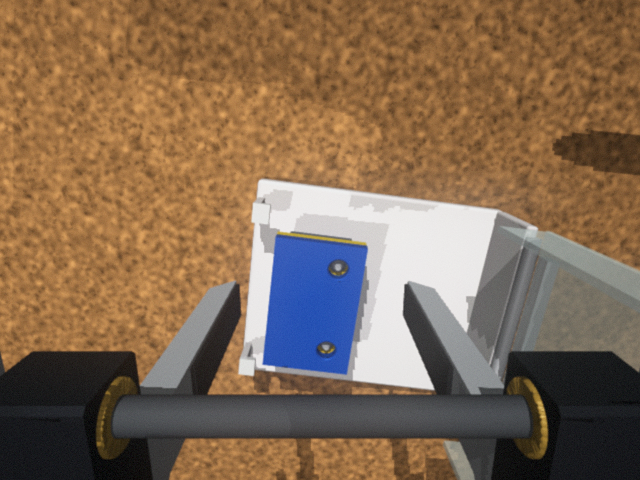

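The holes are at (338,268) and (326,348), about 3 px from the prediction, so the plate centre is near (519,-46). I'll correct for that, grip it off-centre and lift.

```bash
python3 - <<'E'
from h import *
go([520.6,-6,23.2],-.04)
E
python3 -m jog '[{"grip":0.83,"tx":0.5,"ty":-0.12,"tz":-0.06,"turn":1.28},{"grip":0.83,"tx":1.2,"ty":-0.12,"tz":-0.06,"turn":1.28},{"grip":0.83,"tx":1.9,"ty":-0.12,"tz":-0.06,"turn":1.28},{"grip":0.83,"tx":2.5,"ty":-0.12,"tz":-0.06,"turn":1.28},{"grip":0.83,"tx":2.86,"ty":-0.12,"tz":-0.06,"turn":1.28},{"grip":0.83,"tx":2.86,"ty":-0.12,"tz":-0.06,"turn":1.28},{"grip":0.5,"tx":2.86,"ty":-0.12,"tz":-0.06,"turn":1.28},{"grip":0.5,"tx":2.86,"ty":-0.12,"tz":-0.06,"turn":1.28},{"grip":0.5,"tx":2.86,"ty":-0.12,"tz":-0.06,"turn":1.28},{"grip":0.5,"tx":2.86,"ty":-0.12,"tz":-0.06,"turn":1.28},{"grip":0.5,"tx":2.86,"ty":-0.12,"tz":-0.06,"turn":1.28}]' 50
python3 - <<'E'
from h import *
go([520.6,-6,23.2],-.04)
E
```

```text
t 6.37 pos [523.3  -1.7 138. ] zyaw 0.088 gap 77.9 F [ 0.  -0.6  0.8] j6 -0.16
 tx,ty,tz [ 2.87 -0.1  -0.07] turn 1.22 or -28.78

clock: 7.28
eef_pos: [523.1, -6.8, 26.1]
eef_rot: [-0.027, 1.569, -0.072]
wrist_force: [-2.1, 0.1, 7.4]
finger_gap: 64.0
t 7.28 pos [523.1  -6.8  26.1] zyaw -0.045 gap 64.0 F [-2.1  0.1  7.4] j6 -0.04
 tx,ty,tz [ 0.07  0.02 -0.06] turn -0.04 or 29.96
```

```bash
python3 -m jog '[{"grip":0.5,"tx":-0.2,"ty":0,"tz":0,"turn":0},{"grip":0.5,"tx":-0.5,"ty":0,"tz":0,"turn":0},{"grip":0.5,"tx":-0.9,"ty":0,"tz":0,"turn":0},{"grip":0.5,"tx":-1.6,"ty":0,"tz":0,"turn":0},{"grip":0.5,"tx":-2.4,"ty":0,"tz":0,"turn":0},{"grip":0.5,"tx":-3.2,"ty":0,"tz":0,"turn":0},{"grip":0.5,"tx":-4,"ty":0,"tz":0,"turn":0},{"grip":0.5,"tx":-4,"ty":0,"tz":0,"turn":0}]'
python3 -m jog '[{"grip":0.5,"tx":0,"ty":0,"tz":0,"turn":0},{"grip":0.5,"tx":0,"ty":0,"tz":0,"turn":0},{"grip":0.5,"tx":0,"ty":0,"tz":0,"turn":0},{"grip":0.5,"tx":0,"ty":0,"tz":0,"turn":0},{"grip":0.5,"tx":0,"ty":0,"tz":0,"turn":0},{"grip":0.5,"tx":0,"ty":0,"tz":0,"turn":0}]' 3
python3 - <<'E'
from h import *
go([406,359,187],.5)
c=cam("side");a=c["image"][80:290,200:480,::-1]
c=cam("scene");b=c["image"][120:330,220:500,::-1]
cv2.imwrite("pics/s4.png",np.hstack([cv2.resize(a,(400,300)),cv2.resize(b,(400,300))]))
E
```

```text
clock: 7.95
eef_pos: [524.7, -6.9, 191.9]
eef_rot: [-0.034, 1.561, -0.079]
wrist_force: [1.2, 0.4, -0.1]
finger_gap: 63.6
clock: 8.45
eef_pos: [522.5, -6.8, 184.4]
eef_rot: [-3.093, 1.57, -3.137]
wrist_force: [-0.2, -0.4, -2.5]
finger_gap: 64.0
t 8.45 pos [522.5  -6.8 184.4] zyaw -0.044 gap 64.0 F [-0.2 -0.4 -2.5] j6 -0.04
 tx,ty,tz [-0.06  9.01 -3.31] turn -5.2 or 24.8
```

View pics/s4.png

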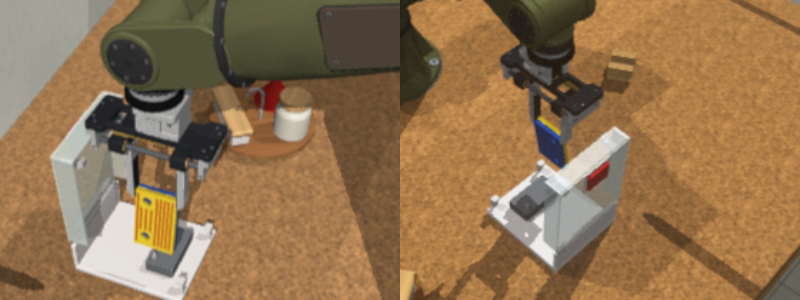

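The plate swung freely under the 3 N grip and now hangs on end, yellow facing the stand side. I'll firm the grip and carry it near the stand for a close look.

```bash
python3 -m jog '[{"grip":0.5,"tx":0,"ty":0.5,"tz":-0.1,"turn":0},{"grip":0.5,"tx":0,"ty":1.3,"tz":-0.4,"turn":-1},{"grip":0.5,"tx":0,"ty":2.2,"tz":-0.7,"turn":-2},{"grip":0.5,"tx":0,"ty":3.1,"tz":-1.0,"turn":-3},{"grip":0.5,"tx":0,"ty":4,"tz":-1.3,"turn":-4},{"grip":0.5,"tx":0,"ty":4.9,"tz":-1.6,"turn":-5.2},{"grip":0.5,"tx":0,"ty":5.8,"tz":-1.9,"turn":-5.2},{"grip":0.5,"tx":0,"ty":6.7,"tz":-2.2,"turn":-5.2},{"grip":0.5,"tx":0,"ty":7.4,"tz":-2.5,"turn":-5.2},{"grip":0.5,"tx":0,"ty":7.8,"tz":-2.6,"turn":-5.2},{"grip":0.5,"tx":0,"ty":7.94,"tz":-2.66,"turn":-5.2},{"grip":0.5,"tx":0,"ty":7.94,"tz":-2.66,"turn":-5.2}]' 25
python3 -m jog '[{"grip":0.5,"tx":0,"ty":0,"tz":0,"turn":0},{"grip":0.5,"tx":0,"ty":0,"tz":0,"turn":0}]'
python3 - <<'E'
from h import *
go([406,359,187],.5)
c=cam("wrist");cv2.imwrite("pics/w3.png",c["image"][:,:,::-1])
e=np.array([np.cos(.5),np.sin(.5),0]);f=np.array([-np.sin(.5),np.cos(.5),0]);o=np.array([406,359,35])
for p in [(28,35),(-28,35),(28,-35),(-28,-35),(28,11),(-28,11),(28,-11),(-28,-11)]: print(p,proj(c,[o+p[0]*e+p[1]*f]).round(1))
import pickle;pickle.dump({k:v for k,v in c.items() if k!="image"},open("w3.pkl","wb"))
E
```

```text
clock: 9.55
eef_pos: [429.9, 316.0, 184.8]
eef_rot: [3.135, 1.57, -2.646]
wrist_force: [0.0, 0.3, -1.6]
finger_gap: 63.4
clock: 9.72
eef_pos: [430.8, 314.2, 185.0]
eef_rot: [-2.071, 1.571, -1.572]
wrist_force: [-0.7, 0.4, -1.9]
finger_gap: 63.6
t 9.72 pos [430.8 314.2 185. ] zyaw 0.499 gap 63.6 F [-0.7  0.4 -1.9] j6 0.06
 tx,ty,tz [-0.05  1.28 -0.01] turn -0.01 or 29.99

(28, 35) [[358.2 118.5]]
(-28, 35) [[286.  118.6]]
(28, -35) [[356.2 207.5]]
(-28, -35) [[288.1 207.5]]
(28, 11) [[357.5 150.2]]
(-28, 11) [[286.7 150.3]]
(28, -11) [[356.9 178.2]]
(-28, -11) [[287.4 178.2]]
```

View pics/w3.png

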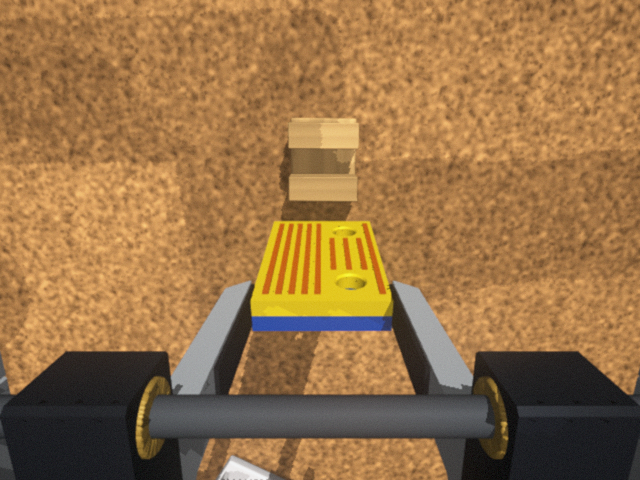

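The stand spans columns 288–358, with its slot between rows 148 and 176, within about 2 px of the prediction. The plate hangs with its lower yellow edge at row 222 and its upper yellow edge at about row 298.

```bash
python3 - <<'E'
from h import *
import pickle;c=pickle.load(open("w3.pkl","rb"))
s,r=tool();f=np.array([-np.sin(.5),np.cos(.5),0]);g=s["eef_pos"]+[0,0,18.8]
print(g)
for a in (-20,-10,0,10,20):
    a_=np.radians(a);u=-np.array([0,0,1])*np.cos(a_)+f*np.sin(a_) ; n=f*np.cos(a_)+np.array([0,0,1])*np.sin(a_)
    print(a,proj(c,[g+90*u+8*n,g-10*u+8*n,g-10*u-8*n]).round(1).tolist())
go([406,361,100],.5)
E
```

```text
[430.87198049 314.19009297 203.90240889]
-20 [[322.9, 290.9], [323.6, 302.9], [323.7, 342.6]]
-10 [[322.9, 267.1], [323.7, 307.7], [323.7, 345.9]]
0 [[322.9, 243.9], [323.7, 313.0], [323.7, 348.3]]
10 [[322.9, 221.3], [323.7, 318.6], [323.6, 349.8]]
20 [[322.9, 199.3], [323.7, 324.3], [323.6, 350.4]]
t 9.77 pos [430.9 314.2 185.1] zyaw 0.499 gap 63.6 F [ 0.   0.6 -1.5] j6 0.06
 tx,ty,tz [2.13 1.33 0.01] turn -0.01 or 29.99
```

```bash
python3 - <<'E'
from h import *
import pickle;c=pickle.load(open("w3.pkl","rb"))
from scipy.optimize import least_squares
f=np.array([-np.sin(.5),np.cos(.5),0]);e=np.array([np.cos(.5),np.sin(.5),0]);g=np.array([430.9,314.2,203.9]);z=np.array([0,0,1])
def m(p):
    a,d,s=p;u=-z*np.cos(a)+f*np.sin(a); n=f*np.cos(a)+z*np.sin(a);o=g+d*n+s*u
    return proj(c,[o+90*u+8*n+32*e,o+90*u+8*n-32*e,o-10*u+8*n+32*e,o-10*u+8*n-32*e,o-10*u-8*n+32*e,o-10*u-8*n-32*e])
ob=np.array([[370,222],[274,222],[391,297],[254,297],[392,330],[252,330]])
r=least_squares(lambda p:(m(p)-ob).ravel(),[0,0,0]);print(r.x,m(r.x).round(0).tolist())
print(proj(c,[g-[0,0,18.8],g+47*e-[0,0,18.8],g-47*e]))
E
```

```text
[ 0.12131559 -3.42185598 20.0526269 ] [[370.0, 222.0], [276.0, 222.0], [394.0, 298.0], [253.0, 299.0], [392.0, 328.0], [255.0, 328.0]]
[[323.41303649 301.62857533]
 [421.93528725 301.55270727]
 [214.9438747  319.78459965]]
```

The fit shows the plate slipped about 20 mm down between the fingertips and tilts 7°. I'll insert it in the slot, straighten it there and regrip.

```bash
python3 -m jog '[{"grip":0.5,"tx":0,"ty":0.6,"tz":0,"turn":0},{"grip":0.5,"tx":0.4,"ty":1.08,"tz":0,"turn":0},{"grip":0.5,"tx":0.8,"ty":1.08,"tz":0,"turn":0},{"grip":0.5,"tx":1.22,"ty":1.08,"tz":0,"turn":0},{"grip":0.5,"tx":1.22,"ty":1.08,"tz":0,"turn":0},{"grip":0.5,"tx":1.35,"ty":1.08,"tz":0,"turn":0},{"grip":0.5,"tx":1.45,"ty":1.08,"tz":0,"turn":0},{"grip":0.5,"tx":1.55,"ty":1.08,"tz":0,"turn":0},{"grip":0.5,"tx":1.62,"ty":1.08,"tz":0,"turn":0},{"grip":0.5,"tx":1.62,"ty":1.08,"tz":0,"turn":0}]' 20
python3 - <<'E'
from h import *
go([406,361,103],.5)
c=cam("side");a=c["image"][300:480,180:420,::-1]
c=cam("scene");b=c["image"][90:210,310:430,::-1]
cv2.imwrite("pics/s5.png",np.hstack([cv2.resize(a,(480,360)),cv2.resize(b,(320,360))]))
E
```

```text
clock: 10.6
eef_pos: [409.7, 352.9, 120.0]
eef_rot: [-3.077, 1.571, -2.577]
wrist_force: [0.2, 0.5, -2.0]
finger_gap: 64.1
t 10.6 pos [409.7 352.9 120. ] zyaw 0.5 gap 64.1 F [ 0.2  0.5 -2. ] j6 0.14
 tx,ty,tz [0.43 0.22 0.02] turn 0.0 or -30.0
```

View pics/s5.png

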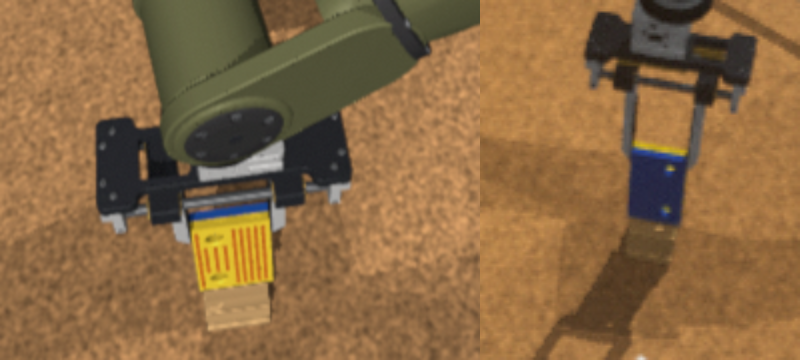

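No contact force yet; the plate's lower edge sits above the slot in both views. I'll go on down gently while straightening.

```bash
python3 -m jog '[{"grip":0.5,"tx":0.1,"ty":0.02,"tz":0,"turn":0},{"grip":0.5,"tx":0.2,"ty":0.08,"tz":0,"turn":0},{"grip":0.5,"tx":0.27,"ty":0.14,"tz":0,"turn":0},{"grip":0.5,"tx":0.33,"ty":0.2,"tz":0,"turn":0},{"grip":0.5,"tx":0.38,"ty":0.25,"tz":0,"turn":0},{"grip":0.5,"tx":0.43,"ty":0.3,"tz":0,"turn":0},{"grip":0.5,"tx":0.43,"ty":0.3,"tz":0,"turn":0}]' 8
python3 - <<'E'
from h import *
go([406,361,76],.5)
E
```

```text
clock: 11.28
eef_pos: [403.5, 363.9, 102.6]
eef_rot: [-3.032, 1.57, -2.532]
wrist_force: [0.1, -0.5, -1.7]
finger_gap: 64.0
t 11.28 pos [403.5 363.9 102.6] zyaw 0.501 gap 64.0 F [ 0.1 -0.5 -1.7] j6 0.17
 tx,ty,tz [ 0.66 -0.09  0.02] turn 0.01 or -29.99
```

```bash
python3 -m jog '[{"grip":0.5,"tx":0.06,"ty":0,"tz":0,"turn":0},{"grip":0.5,"tx":0.12,"ty":0,"tz":0,"turn":0},{"grip":0.5,"tx":0.12,"ty":0,"tz":0,"turn":0}]'
python3 - <<'E'
from h import *
go([406,361,76],.5)
c=cam("wrist");cv2.imwrite("pics/w4.png",c["image"][:,:,::-1])
f=np.array([-np.sin(.5),np.cos(.5),0]);e=np.array([np.cos(.5),np.sin(.5),0]);o=np.array([406,361,0])
for p in [(28,35,35),(28,-35,35),(28,11,35)]: print(p,proj(c,[o+p[0]*e+p[1]*f+[0,0,p[2]]]).round(1))
for p in [(32,8,110),(32,-8,110),(32,8,35)]: print(p,proj(c,[o+p[0]*e+p[1]*f+[0,0,p[2]]]).round(1))
E
```

```text
clock: 11.53
eef_pos: [403.9, 363.7, 98.1]
eef_rot: [0.758, 1.571, 1.259]
wrist_force: [-0.3, -0.4, -2.4]
finger_gap: 63.8
t 11.53 pos [403.9 363.7  98.1] zyaw 0.5 gap 63.8 F [-0.3 -0.4 -2.4] j6 0.17
 tx,ty,tz [ 0.55 -0.08  0.01] turn 0.0 or -30.0

(28, 35, 35) [[369.9 210.1]]
(28, -35, 35) [[366.4 315.5]]
(28, 11, 35) [[368.6 248. ]]
(32, 8, 110) [[396.2 303. ]]
(32, -8, 110) [[394.5 335.2]]
(32, 8, 35) [[374.9 252.6]]
```

View pics/w4.png

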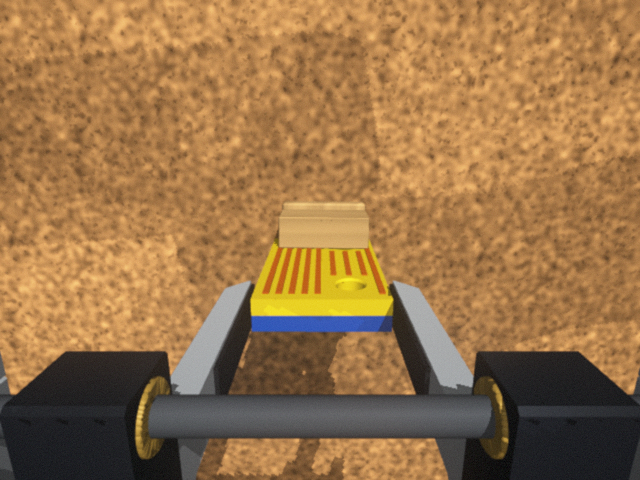

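The plate's lower end is inside the slot behind the far block (rim row 247), with its top edge at rows 297–330. I'll lower until it touches the floor.

```bash
for i in 1 2 3; do python3 -m jog '[{"grip":0.5,"tx":0.07,"ty":0,"tz":0,"turn":0},{"grip":0.5,"tx":0.07,"ty":0,"tz":0,"turn":0}]' | grep -E "pos|wrist"; done
```

```text
eef_pos: [404.0, 363.9, 96.0]
wrist_force: [-0.3, 0.8, 4.9]
eef_pos: [404.0, 363.8, 93.3]
wrist_force: [-1.6, -0.7, 6.5]
eef_pos: [404.0, 363.8, 90.6]
wrist_force: [-2.5, -0.9, 6.8]
```

```bash
python3 -m jog '[{"grip":0.8,"tx":0,"ty":0,"tz":0,"turn":0},{"grip":0.8,"tx":0,"ty":0,"tz":0,"turn":0},{"grip":0.8,"tx":0,"ty":0,"tz":0,"turn":0},{"grip":0.8,"tx":0.15,"ty":-0.08,"tz":0.01,"turn":0},{"grip":0.8,"tx":0.36,"ty":-0.08,"tz":0.01,"turn":0},{"grip":0.8,"tx":0.36,"ty":-0.08,"tz":0.01,"turn":0},{"grip":0.5,"tx":0.36,"ty":-0.08,"tz":0.01,"turn":0},{"grip":0.5,"tx":0.36,"ty":-0.08,"tz":0.01,"turn":0},{"grip":0.5,"tx":0.36,"ty":-0.08,"tz":0.01,"turn":0},{"grip":0.5,"tx":0.36,"ty":-0.08,"tz":0.01,"turn":0}]' 45
python3 - <<'E'
from h import *
go([406,361,76],.5)
c=cam("wrist");np.save("w5.npy",c["image"])
im=c["image"].astype(int);b=(im[...,2]>120)&(im[...,0]<80);y=(im[...,0]>200)&(im[...,1]>180)&(im[...,2]<60)
for m in(b,y):
    n,l,st,ce=cv2.connectedComponentsWithStats(m[200:400,200:450].astype(np.uint8));print([(st[k][:5]) for k in range(1,n) if st[k][4]>100])
f=np.array([-np.sin(.5),np.cos(.5),0]);e=np.array([np.cos(.5),np.sin(.5),0]);o=np.array([406,361,0])
for p in [(32,8,110),(-32,-8,110),(32,8,35)]: print(p,proj(c,[o+p[0]*e+p[1]*f+[0,0,p[2]]]).round(1))
E
```

```text
clock: 12.92
eef_pos: [405.7, 361.1, 75.5]
eef_rot: [0.876, 1.571, 1.376]
wrist_force: [-0.5, 0.3, -1.7]
finger_gap: 63.6
t 12.92 pos [405.7 361.1  75.5] zyaw 0.5 gap 63.6 F [-0.5  0.3 -1.7] j6 0.16
 tx,ty,tz [-0.01 -0.    0.  ] turn 0.0 or -30.0

[array([  42,  133,  157,   17, 2582], dtype=int32)]
[array([  40,   49,  164,   83, 7080], dtype=int32)]
(32, 8, 110) [[406.1 319.8]]
(-32, -8, 110) [[244.2 356. ]]
(32, 8, 35) [[379.6 259.2]]
```

```bash
python3 -m jog '[{"grip":0.5,"tx":-0.4,"ty":0,"tz":0,"turn":0},{"grip":0.5,"tx":-1.0,"ty":0,"tz":0,"turn":0},{"grip":0.5,"tx":-1.1,"ty":0,"tz":0,"turn":0},{"grip":0.5,"tx":-1.1,"ty":0.7,"tz":0,"turn":0},{"grip":0.5,"tx":-1.1,"ty":1.35,"tz":0,"turn":0},{"grip":0.5,"tx":-1.1,"ty":1.35,"tz":0,"turn":0},{"grip":0.5,"tx":-1.1,"ty":1.35,"tz":0,"turn":0},{"grip":0.5,"tx":-0.6,"ty":1.35,"tz":0,"turn":0},{"grip":0.5,"tx":-0.09,"ty":1.35,"tz":0,"turn":0},{"grip":0.5,"tx":-0.09,"ty":1.35,"tz":0,"turn":0},{"grip":0.5,"tx":-0.09,"ty":1.35,"tz":0,"turn":0}]'
python3 - <<'E'
from h import *
go([406-43*np.sin(.5),361+43*np.cos(.5),79.2],.5)
L=63
for a in np.radians(range(10,91,10)): print(np.degrees(a).round(),"ty",((-L*np.sin(a)+8*np.cos(a)-8)/40).round(2),"tx",(-(L*np.cos(a)+8*np.sin(a)-L)/40).round(2))
E
```

```text
clock: 13.88
eef_pos: [379.9, 407.6, 78.5]
eef_rot: [-2.848, 1.569, -2.349]
wrist_force: [0.8, 0.2, -1.3]
finger_gap: 63.9
t 13.88 pos [379.9 407.6  78.5] zyaw 0.5 gap 63.9 F [ 0.8  0.2 -1.3] j6 0.26
 tx,ty,tz [-0.02 -0.26  0.02] turn -0.0 or 30.0

10.0 ty -0.28 tx -0.01
20.0 ty -0.55 tx 0.03
30.0 ty -0.81 tx 0.11
40.0 ty -1.06 tx 0.24
50.0 ty -1.28 tx 0.41
60.0 ty -1.46 tx 0.61
70.0 ty -1.61 tx 0.85
80.0 ty -1.72 tx 1.1
90.0 ty -1.78 tx 1.38
```

```bash
python3 -m jog '[{"grip":0.5,"tx":0,"ty":-0.13,"tz":0,"turn":0},{"grip":0.5,"tx":-0.02,"ty":-0.26,"tz":0,"turn":0},{"grip":0.5,"tx":-0.02,"ty":-0.4,"tz":0,"turn":0},{"grip":0.5,"tx":-0.02,"ty":-0.54,"tz":0,"turn":0},{"grip":0.5,"tx":0,"ty":-0.68,"tz":0,"turn":0},{"grip":0.5,"tx":0.02,"ty":-0.81,"tz":0,"turn":0},{"grip":0.5,"tx":0.06,"ty":-0.94,"tz":0,"turn":0},{"grip":0.5,"tx":0.1,"ty":-1.07,"tz":0,"turn":0},{"grip":0.5,"tx":0.16,"ty":-1.19,"tz":0,"turn":0},{"grip":0.5,"tx":0.23,"ty":-1.32,"tz":0,"turn":0},{"grip":0.5,"tx":0.23,"ty":-1.32,"tz":0,"turn":0}]' 10
python3 - <<'E'
from h import *
go([406-43*np.sin(.5),361+43*np.cos(.5),79.2],.5)
c=cam("wrist");cv2.imwrite("pics/w6.png",c["image"][:,:,::-1])
im=c["image"].astype(int);y=(im[...,0]>170)&(im[...,1]>140)&(im[...,2]<60)
n,l,st,ce=cv2.connectedComponentsWithStats(y.astype(np.uint8));print([(st[k][:5]) for k in range(1,n) if st[k][4]>100])
f=np.array([-np.sin(.5),np.cos(.5),0]);z=np.array([0,0,1]);s,r=tool();g=s["eef_pos"]+[0,0,18.8]
for a in np.radians([0,20,40,60]):
    u=-z*np.cos(a)+f*np.sin(a);nn=f*np.cos(a)+z*np.sin(a)
    print(np.degrees(a),proj(c,[g+85*u+8*nn,g-15*u+8*nn]).round(0).tolist())
E
```

```text
clock: 14.8
eef_pos: [405.5, 361.1, 69.2]
eef_rot: [-2.655, 1.57, -2.155]
wrist_force: [-0.5, 0.8, -1.3]
finger_gap: 63.9
t 14.8 pos [405.5 361.1  69.2] zyaw 0.5 gap 63.9 F [-0.5  0.8 -1.3] j6 0.16
 tx,ty,tz [-0.25  1.07  0.01] turn -0.0 or 30.0

[array([  239,   170,   166,   156, 15171], dtype=int32)]
0.0 [[323.0, 246.0], [323.0, 318.0]]
20.0 [[323.0, 203.0], [323.0, 333.0]]
40.0 [[323.0, 164.0], [323.0, 346.0]]
59.99999999999999 [[323.0, 132.0], [323.0, 356.0]]
```

The plate's far edge is at row 170, a tilt of about 38°, as planned. I'll carry on with the arc until it lies flat.

```bash
python3 -m jog '[{"grip":0.5,"tx":0.08,"ty":-0.11,"tz":0,"turn":0},{"grip":0.5,"tx":0.17,"ty":-0.22,"tz":0,"turn":0},{"grip":0.5,"tx":0.27,"ty":-0.31,"tz":0,"turn":0},{"grip":0.5,"tx":0.37,"ty":-0.4,"tz":0,"turn":0},{"grip":0.5,"tx":0.49,"ty":-0.48,"tz":0,"turn":0},{"grip":0.5,"tx":0.61,"ty":-0.55,"tz":0,"turn":0},{"grip":0.5,"tx":0.73,"ty":-0.61,"tz":0,"turn":0},{"grip":0.5,"tx":0.86,"ty":-0.66,"tz":0,"turn":0},{"grip":0.5,"tx":1.0,"ty":-0.7,"tz":0,"turn":0},{"grip":0.5,"tx":1.14,"ty":-0.72,"tz":0,"turn":0},{"grip":0.5,"tx":1.17,"ty":-0.72,"tz":0,"turn":0},{"grip":0.5,"tx":1.17,"ty":-0.72,"tz":0,"turn":0}]' 10
python3 - <<'E'
from h import *
go([406,361,24],.5)
c=cam("wrist");cv2.imwrite("pics/w7.png",c["image"][:,:,::-1])
im=c["image"].astype(int);y=(im[...,0]>170)&(im[...,1]>140)&(im[...,2]<60)
n,l,st,ce=cv2.connectedComponentsWithStats(y.astype(np.uint8));print([(st[k][:5]) for k in range(1,n) if st[k][4]>100])
f=np.array([-np.sin(.5),np.cos(.5),0]);z=np.array([0,0,1]);s,r=tool();g=s["eef_pos"]+[0,0,18.8]
for a in np.radians([60,75,90]):
    u=-z*np.cos(a)+f*np.sin(a);nn=f*np.cos(a)+z*np.sin(a)
    print(np.degrees(a),proj(c,[g+85*u+8*nn,g-15*u+8*nn]).round(0).tolist())
E
```

```text
clock: 15.85
eef_pos: [418.8, 336.7, 22.5]
eef_rot: [-3.0, 1.57, -2.499]
wrist_force: [0.1, 0.0, -1.2]
finger_gap: 64.1
t 15.85 pos [418.8 336.7  22.5] zyaw 0.5 gap 64.1 F [ 0.1  0.  -1.2] j6 0.11
 tx,ty,tz [-0.04  0.69  0.01] turn 0.0 or -30.0

[array([  233,    76,   178,   270, 30896], dtype=int32)]
59.99999999999999 [[323.0, 132.0], [324.0, 356.0]]
75.0 [[324.0, 116.0], [324.0, 360.0]]
90.0 [[324.0, 113.0], [323.0, 360.0]]
```

```bash
python3 - <<'E'
import cv2,numpy as np
im=cv2.imread("pics/w7.png")[...,::-1].astype(int);y=(im[...,0]>150)&(im[...,1]>120)&(im[...,2]<70)
o=(im[...,0]>150)&(im[...,2]<70)&(im[...,1]>50)
for r in range(70,356,12):
    c=np.where(o[r,200:450])[0]+200; print(r,c.min() if len(c) else None,c.max() if len(c) else None,len(c),y[r].sum(), im[r,323])
from h import *
s,R_=tool();c=cam("wrist")
f=np.array([-np.sin(.5),np.cos(.5),0]);e=np.array([np.cos(.5),np.sin(.5),0]);g=s["eef_pos"]*1.
for q in[(32,50,51),(-32,50,51),(32,70,51),(-32,70,51),(32,-10,51),(-32,-10,51),(32,-20,51)]:
    p=g+q[0]*e+q[1]*f;p[2]=q[2];print(q,proj(c,[p]).round(0).tolist())
E
```

```text
70 201 436 89 9 [153 109  59]
82 204 442 204 187 [236 214  36]
94 207 446 202 177 [237 217  33]
106 204 426 204 147 [238 219  40]
118 212 449 176 123 [238 219  37]
130 200 449 203 126 [238 220  38]
142 222 444 194 131 [239 222  43]
154 200 434 218 141 [237 216  35]
166 209 443 205 125 [239 219  39]
178 215 442 197 120 [238 218  38]
190 203 449 205 118 [237 218  37]
202 206 449 199 117 [238 215  33]
214 205 440 187 117 [238 215  31]
226 200 430 198 123 [237 214  33]
238 224 442 197 120 [237 215  33]
250 200 449 208 115 [236 213  28]
262 201 433 192 119 [235 212  32]
274 200 448 189 134 [235 209  26]
286 201 449 158 100 [235 211  31]
298 205 432 139 94 [235 209  32]
310 239 446 153 111 [234 212  27]
322 239 446 169 130 [233 209  30]
334 239 402 164 164 [233 210  32]
346 381 397 14 1 [76 54 20]
(32, 50, 51) [[409.0, 210.0]]
(-32, 50, 51) [[239.0, 210.0]]
(32, 70, 51) [[412.0, 156.0]]
(-32, 70, 51) [[236.0, 156.0]]
(32, -10, 51) [[400.0, 352.0]]
(-32, -10, 51) [[247.0, 352.0]]
(32, -20, 51) [[399.0, 373.0]]
```

```bash
for i in 1 2 3 4; do python3 -m jog '[{"grip":0.5,"tx":0.05,"ty":0,"tz":0,"turn":0},{"grip":0.5,"tx":0.05,"ty":0,"tz":0,"turn":0}]' | grep -E "pos|wrist"; done
python3 - <<'E'
from h import *
c=cam("wrist");cv2.imwrite("pics/w8.png",c["image"][:,:,::-1])
im=c["image"].astype(int);y=(im[...,0]>170)&(im[...,1]>140)&(im[...,2]<60)
n,l,st,ce=cv2.connectedComponentsWithStats(y.astype(np.uint8));print([(st[k][:5]) for k in range(1,n) if st[k][4]>100])
E
```

```text
eef_pos: [419.1, 337.0, 21.1]
wrist_force: [-0.0, -0.5, 0.4]
eef_pos: [419.2, 336.9, 19.0]
wrist_force: [1.8, 0.4, 1.2]
eef_pos: [419.1, 336.9, 16.9]
wrist_force: [1.2, -0.4, 0.9]
eef_pos: [419.0, 336.8, 14.8]
wrist_force: [1.5, -1.1, 0.6]
[array([  225,    71,   194,   277, 32538], dtype=int32)]
```

```bash
python3 - <<'E'
from h import *
w=cv2.imread("pics/w8.png")
a=cam("side")["image"][350:480,220:380,::-1];b=cam("scene")["image"][120:200,330:420,::-1]
o=np.zeros((600,800,3),np.uint8)
o[:360,:480]=cv2.resize(w,(480,360))
o[:360,480:]=cv2.resize(b,(320,284)).shape and cv2.copyMakeBorder(cv2.resize(b,(320,284)),0,76,0,0,cv2.BORDER_CONSTANT)
o[360:,:295]=cv2.resize(a,(295,240))
o[290:600,400:781]=cv2.resize(a,(381,310))
cv2.imwrite("pics/m8.png",o)
E
```

```text
(no output)
```

View pics/m8.png

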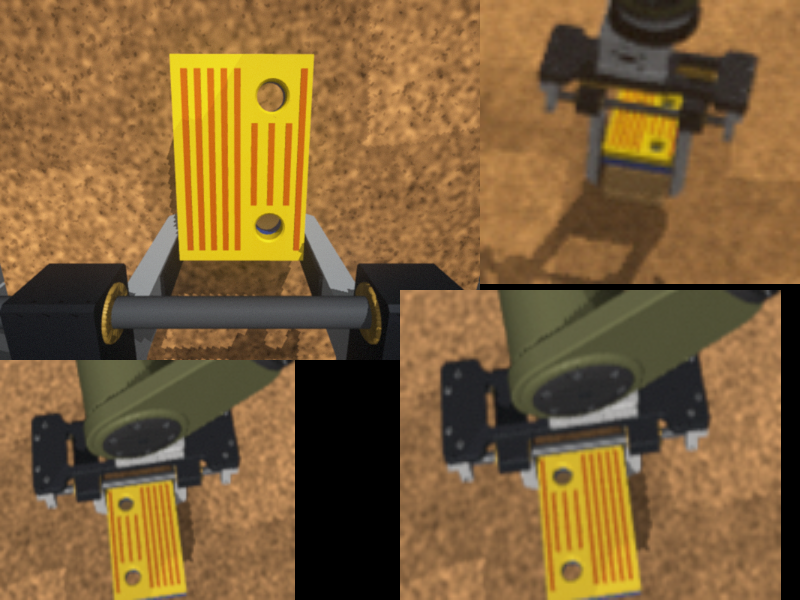

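The plate is yellow up over the stand; its corners in full-frame wrist pixels are (227,72), (419,72), (240,348) and (407,348). I'll fit its height and tilt.

```bash
python3 - <<'E'
from h import *
from scipy.optimize import least_squares
c=cam("wrist");s,_=tool();t=s["eef_pos"];print(t)
f=np.array([-np.sin(.5),np.cos(.5),0]);e=np.array([np.cos(.5),np.sin(.5),0]);z=np.array([0,0,1])
def m(p):
    a,x,y,h,_=p
    u=f*np.cos(a)+z*np.sin(a);n=z*np.cos(a)-f*np.sin(a);e2=e*np.cos(_)+f*np.sin(_);u=u*np.cos(_)-e*np.sin(_)
    o=t*[1,1,0]+x*e+y*f+h*z+8*n   # plate centre; far end = +u
    return proj(c,[o-32*e2+50*u,o+32*e2+50*u,o-32*e2-50*u,o+32*e2-50*u,o+14*e2+32*u,o+14*e2-32*u])
ob=np.array([[227,72],[419,72],[240,348],[407,348],[363,127],[357,300]])
r=least_squares(lambda p:(m(p)-ob).ravel(),[0,0,40,43,0]);print("tilt deg",np.degrees(r.x[0]),"e,f from tcp",r.x[1:3],"z",r.x[3],"res",r.fun.round(1))
print("f of tcp in stand",(t-[406,361,0])@f)
E
```

```text
[418.98321082 336.83904161  15.01194429]
tilt deg -4.253734683252362 e,f from tcp [-0.45415449 47.6774603 ] z 42.19794686853227 res [ 0.5 -0.4 -1.3 -0.5 -0.4 -0.8 -1.6 -0.9  0.1 -0.1  2.7  2.8]
f of tcp in stand -27.427718601524024
```

```bash
python3 -m jog '[{"grip":0.83,"tx":0,"ty":0,"tz":0,"turn":0},{"grip":0.83,"tx":0,"ty":0,"tz":0,"turn":0},{"grip":0.83,"tx":0,"ty":0,"tz":0,"turn":0},{"grip":0.83,"tx":0,"ty":0,"tz":0,"turn":0},{"grip":0.83,"tx":-0.22,"ty":0.5,"tz":0,"turn":0},{"grip":0.83,"tx":-0.22,"ty":1.0,"tz":0,"turn":0},{"grip":0.83,"tx":-0.22,"ty":1.19,"tz":0,"turn":0},{"grip":0.83,"tx":-0.22,"ty":1.19,"tz":0,"turn":0},{"grip":0.83,"tx":-0.22,"ty":1.19,"tz":0,"turn":0}]'
python3 - <<'E'
from h import *
from scipy.optimize import least_squares
c=cam("wrist");s,_=tool();t=s["eef_pos"];print(t,s["wrist_force"])
cv2.imwrite("pics/w9.png",c["image"][:,:,::-1])
im=c["image"].astype(int);y=((im[...,0]>170)&(im[...,2]<70)&(im[...,1]>60)&(im[...,0]-im[...,2]>150)).astype(np.uint8)
y=cv2.morphologyEx(y,cv2.MORPH_OPEN,np.ones((3,3)));n,l,st,ce=cv2.connectedComponentsWithStats(y)
k=1+np.argmax(st[1:,4]);print(st[k])
for r in range(st[k][1],st[k][1]+st[k][3],20):
    q=np.where(l[r]==k)[0];print(r,q.min(),q.max(),end="; ")
f=np.array([-np.sin(.5),np.cos(.5),0]);e=np.array([np.cos(.5),np.sin(.5),0])
print();o=t*[1,1,0]+[0,0,51]
print(proj(c,[o-32*e+50*f,o+32*e+50*f,o-32*e-0*f,o+32*e]).round(0).tolist())
E
```

```text
clock: 17.57
eef_pos: [396.1, 378.3, 23.5]
eef_rot: [-2.752, 1.57, -2.251]
wrist_force: [-0.2, -0.2, -1.3]
finger_gap: 78.1
[396.29634109 377.9765896   23.55000547] [-0.23003495  0.21939145 -0.82223008]
[  239   207   168   187 27966]
207 242 371; 227 240 405; 247 241 404; 267 242 403; 287 243 402; 307 244 400; 327 245 399; 347 247 398; 367 248 395; 387 249 385; 
[[239.0, 211.0], [408.0, 211.0], [246.0, 330.0], [401.0, 330.0]]
```

```bash
python3 -m jog '[{"grip":0.5,"tx":0,"ty":0.03,"tz":0,"turn":0},{"grip":0.5,"tx":0,"ty":0.03,"tz":0,"turn":0},{"grip":0.5,"tx":0,"ty":0.03,"tz":0,"turn":0},{"grip":0.5,"tx":0,"ty":0.03,"tz":0,"turn":0},{"grip":0.5,"tx":-0.5,"ty":0.03,"tz":0,"turn":0},{"grip":0.5,"tx":-1.2,"ty":0.03,"tz":0,"turn":0},{"grip":0.5,"tx":-2,"ty":0.03,"tz":0,"turn":0},{"grip":0.5,"tx":-2.8,"ty":0.03,"tz":0,"turn":0},{"grip":0.5,"tx":-3,"ty":0.03,"tz":0,"turn":0},{"grip":0.5,"tx":-3,"ty":0.03,"tz":0,"turn":0},{"grip":0.5,"tx":-3,"ty":0.03,"tz":0,"turn":0}]' 45
python3 - <<'E'
from h import *
go([521,-46.3,144],-.04)
c=cam("wrist");cv2.imwrite("pics/w10.png",c["image"][:,:,::-1])
im=c["image"].astype(int);y=((im[...,0]>170)&(im[...,2]<70)&(im[...,1]>60)&(im[...,0]-im[...,2]>150)).astype(np.uint8)
y=cv2.morphologyEx(y,cv2.MORPH_OPEN,np.ones((3,3)));n,l,st,ce=cv2.connectedComponentsWithStats(y)
k=1+np.argmax(st[1:,4]);print(st[k])
for r in range(st[k][1],st[k][1]+st[k][3],30):
    q=np.where(l[r]==k)[0];print(r,q.min(),q.max(),end="; ")
E
```

```text
clock: 18.53
eef_pos: [395.3, 379.3, 142.8]
eef_rot: [-2.94, 1.57, -2.44]
wrist_force: [0.3, -0.7, -1.9]
finger_gap: 63.6
t 18.53 pos [395.3 379.3 142.8] zyaw 0.5 gap 63.6 F [ 0.3 -0.7 -1.9] j6 0.2
 tx,ty,tz [ -0.03 -10.84  -2.35] turn 5.16 or -24.84

[  238   209   168   185 26713]
209 246 392; 239 239 403; 269 241 402; 299 243 399; 329 246 391; 359 246 382; 389 248 372;
```

```bash
python3 -m jog '[{"grip":0.5,"tx":0,"ty":-0.4,"tz":0,"turn":0.4},{"grip":0.5,"tx":0,"ty":-1.2,"tz":-0.2,"turn":1},{"grip":0.5,"tx":0,"ty":-2.1,"tz":-0.4,"turn":1.6},{"grip":0.5,"tx":0,"ty":-3,"tz":-0.6,"turn":2.2},{"grip":0.5,"tx":0,"ty":-3.9,"tz":-0.8,"turn":2.8},{"grip":0.5,"tx":0,"ty":-4.8,"tz":-1.0,"turn":3.4},{"grip":0.5,"tx":0,"ty":-5.7,"tz":-1.2,"turn":4},{"grip":0.5,"tx":0,"ty":-6.6,"tz":-1.4,"turn":4.6},{"grip":0.5,"tx":0,"ty":-7.5,"tz":-1.6,"turn":5.16},{"grip":0.5,"tx":0,"ty":-8.3,"tz":-1.8,"turn":5.16},{"grip":0.5,"tx":0,"ty":-8.8,"tz":-2,"turn":5.16},{"grip":0.5,"tx":0,"ty":-8.8,"tz":-2,"turn":5.16}]' >/dev/null
python3 -m jog '[{"grip":0.5,"tx":0,"ty":0,"tz":0,"turn":0},{"grip":0.5,"tx":0,"ty":0,"tz":0,"turn":0}]' >/dev/null
python3 - <<'E'
from h import *
go([521,-46.3,80],-.04)
E
```

```text
t 19.75 pos [493.7  32.8 142.6] zyaw -0.04 gap 63.5 F [-0.5  0.1 -2.3] j6 0.03
 tx,ty,tz [ 1.56 -1.95  0.76] turn -0.0 or 30.0
```

```bash
python3 -m jog '[{"grip":0.5,"tx":0,"ty":-0.7,"tz":0.3,"turn":0},{"grip":0.5,"tx":0,"ty":-1.4,"tz":0.6,"turn":0},{"grip":0.5,"tx":0,"ty":-1.95,"tz":0.76,"turn":0},{"grip":0.5,"tx":0.6,"ty":-1.95,"tz":0.76,"turn":0},{"grip":0.5,"tx":1.3,"ty":-1.95,"tz":0.76,"turn":0},{"grip":0.5,"tx":2,"ty":-1.95,"tz":0.76,"turn":0},{"grip":0.5,"tx":2.3,"ty":-1.95,"tz":0.76,"turn":0},{"grip":0.5,"tx":2.3,"ty":-1.95,"tz":0.76,"turn":0},{"grip":0.5,"tx":2.3,"ty":-1.95,"tz":0.76,"turn":0},{"grip":0.5,"tx":2.3,"ty":-1.95,"tz":0.76,"turn":0}]' >/dev/null
python3 - <<'E'
from h import *
go([521,-46.3,23.2],-.04)
c=cam("wrist");cv2.imwrite("pics/w11.png",c["image"][:,:,::-1])
# predicted pixels: holes (plate top) and pin tips, to compare through the holes
s,_=tool();t=s["eef_pos"];e=np.array([np.cos(.04),-np.sin(.04),0]);f=np.array([np.sin(.04),np.cos(.04),0])
for sg in(1,-1):
    top=t+[0,0,26.8]+14*e+(sg*32+1)*f;pin=np.array([521,-46.3,46])+14*e+sg*32*f
    print(proj(c,[top,top-[0,0,16],pin]).round(1).tolist())
im=c["image"]
for (u,v) in proj(c,[t+[0,0,26.8]+14*e+33*f]).astype(int): 
    print(im[v-30:v+31:5,u-30:u+31:5].sum(2)//3)
E
```

```text
t 20.58 pos [522.1 -46.2  52.8] zyaw -0.039 gap 63.6 F [-0.  -0.8 -1.2] j6 -0.12
 tx,ty,tz [ 0.74 -0.   -0.03] turn 0.01 or -29.99

[[360.7, 251.5], [357.2, 240.4], [351.3, 232.3]]
[[356.7, 392.4], [353.8, 371.0], [348.7, 352.7]]
[[131 134 127 130 128 127 128 130 134 130 125 130 129]
 [125 127 132 128 132 126 129 125 129 129 130 133 129]
 [125 126 126 124 129 130 128 129 124 129 128 132 107]
 [129 126 123 127 127 132 133 129 129 129 125 129 100]
 [129 130 131 117  54  58  87  81 118 130 127 130  91]
 [122 125 114  59  62  63  83  72  89 122 130 128  95]
 [126 126  84  61  59  60  83  77  61 100 130 125  93]
 [127 124  51  86  60  59  87  75  52 108 122 129  86]
 [121 123  79  49  52  58  53  63  97 116 126 125  89]
 [124 123 113  88  84  73  94 109 112 126 123 129  89]
 [121 120 122 131 106 109 101 134 132 124 126 131  85]
 [123 122 119 120 123 133 133 117 129 124 127 129  96]
 [122 122 121 123 123 124 124 123 124 125 129 124  87]]
```

```bash
python3 - <<'E'
import cv2,numpy as np
im=cv2.imread("pics/w11.png").astype(int)
print("cols 336..384 step 2, rows 234..282")
for r in range(234,276,2): print(r," ".join("%3d"%(im[r,c].max()) if im[r,c,2]-im[r,c,0]<90 else " .." for c in range(336,386,2)))
print()
for r in range(364,420,3): print(r," ".join("%3d"%(im[r,c].max()) if im[r,c,2]-im[r,c,0]<90 else " .." for c in range(332,386,2)))
E
```

```text
cols 336..384 step 2, rows 234..282
234  ..  ..  ..  ..  ..  ..  ..  ..  ..  ..  ..  ..  ..  ..  ..  ..  ..  ..  ..  ..  ..  ..  ..  ..  ..
236  ..  ..  ..  ..  ..  ..  ..  ..  ..  ..  ..  ..  ..  ..  ..  ..  ..  ..  ..  ..  ..  ..  ..  ..  ..
238  ..  ..  ..  ..  ..  ..  ..  ..  ..  ..  ..  ..  ..  ..  ..  ..  ..  ..  ..  ..  ..  ..  ..  ..  ..
240  ..  ..  ..  ..  ..  ..  ..  99  76  74  72  75  92  97  96  ..  ..  ..  ..  ..  ..  ..  ..  ..  ..
242  ..  ..  ..  ..  .. 109  73  66  66  68  66  73  92  89  86  95 113  ..  ..  ..  ..  ..  ..  ..  ..
244  ..  ..  ..  ..  95  69  65  66  65  66  68  69  91  88  89  99 116 121  ..  ..  ..  ..  ..  ..  ..
246  ..  ..  .. 100  73  66  69  70  70  67  71  69  87  91  90  99 114  97 116  ..  ..  ..  ..  ..  ..
248  ..  ..  ..  88  73  64  66  62  63  61  85  92  86  89  86 109 119  85  78  ..  ..  ..  ..  ..  ..
250  ..  .. 107  90  85  64  69  66  67  67  84  89  88  90  86 109 117  70  58  ..  ..  ..  ..  ..  ..
252  ..  ..  98  93  85  70  70  66  67  63  74  92  90  90  87 114 107  56  63  ..  ..  ..  ..  ..  ..
254  ..  ..  81  91  92 
[... 2548 characters left out ...]
  63  62  64  62  58  59  62
403  72  66  69  73  67  69  68  65  65  69  70  73  68  65  71  66  71  64  69  69  66  66  65  68  68  67  63
406  68  70  72  74  70  67  73  74  70  68  66  72  71  70  70  69  70  70  69  65  70  73  65  69  71  66  63
409  74  74  70  71  71  69  70  73  67  70  76  73  72  72  76  73  70  72  69  72  70  68  69  71  73  75  71
412  76  75  72  76  74  71  73  76  72  75  76  70  75  68  73  69  71  72  75  69  71  72  70  75  75  74  75
415  74  71  74  74  77  75  75  73  74  74  74  73  77  73  72  77  74  71  74  70  73  67  75  77  73  71  72
418  70  79  73  69  71  70  72  75  70  72  72  73  74  71  72  73  71  74  74  69  70  70  72  71  71  71  72
```

```bash
python3 -m jog '[{"grip":0.5,"tx":0.2,"ty":0,"tz":-0.01,"turn":0},{"grip":0.5,"tx":0.35,"ty":0,"tz":-0.01,"turn":0},{"grip":0.5,"tx":0.45,"ty":0,"tz":-0.01,"turn":0},{"grip":0.5,"tx":0.52,"ty":0,"tz":-0.01,"turn":0},{"grip":0.5,"tx":0.52,"ty":0,"tz":-0.01,"turn":0}]' | grep -E "pos|force"; for i in 1 2; do python3 -m jog '[{"grip":0.5,"tx":0.05,"ty":0,"tz":0,"turn":0},{"grip":0.5,"tx":0.08,"ty":0,"tz":0,"turn":0},{"grip":0.5,"tx":0.08,"ty":0,"tz":0,"turn":0}]' | grep -E "pos|force"; done
```

```text
eef_pos: [520.8, -46.7, 30.3]
wrist_force: [-0.8, 0.7, -2.1]
eef_pos: [521.1, -46.7, 27.7]
wrist_force: [-0.1, 1.5, -2.3]
eef_pos: [521.0, -46.7, 24.4]
wrist_force: [0.3, 0.1, -1.5]
```

```bash
python3 -m jog '[{"grip":0.5,"tx":0.04,"ty":0,"tz":0,"turn":0},{"grip":0.5,"tx":0.07,"ty":0,"tz":0,"turn":0},{"grip":0.5,"tx":0.07,"ty":0,"tz":0,"turn":0}]' 20| grep -E "pos|force"; python3 -m jog '[{"grip":0.5,"tx":0.05,"ty":0,"tz":0,"turn":0},{"grip":0.5,"tx":0.05,"ty":0,"tz":0,"turn":0},{"grip":0.5,"tx":0.05,"ty":0,"tz":0,"turn":0}]' | grep -E "pos|force"
```

```text
eef_pos: [521.3, -46.7, 22.7]
wrist_force: [-5.5, 0.4, 12.0]
eef_pos: [521.3, -46.8, 21.4]
wrist_force: [-10.4, 0.7, 21.6]
```

```bash
python3 -m jog '[{"grip":0.83,"tx":-0.04,"ty":0,"tz":0,"turn":0},{"grip":0.83,"tx":-0.04,"ty":0,"tz":0,"turn":0},{"grip":0.83,"tx":-0.04,"ty":0,"tz":0,"turn":0},{"grip":0.83,"tx":-0.04,"ty":0,"tz":0,"turn":0},{"grip":0.83,"tx":-0.4,"ty":0,"tz":0,"turn":0},{"grip":0.83,"tx":-1.2,"ty":0,"tz":0,"turn":0},{"grip":0.83,"tx":-2.1,"ty":0,"tz":0,"turn":0},{"grip":0.83,"tx":-3,"ty":0.6,"tz":0,"turn":0},{"grip":0.83,"tx":-3,"ty":1,"tz":-0.6,"turn":0},{"grip":0.83,"tx":-3,"ty":1,"tz":-0.6,"turn":0},{"grip":0.83,"tx":-3,"ty":1,"tz":-0.6,"turn":0}]' | grep -E "pos|force|gap|clock"
python3 - <<'E'
from h import *
from scipy.optimize import least_squares
s,_=tool();print(s["eef_pos"],s["wrist_force"])
F0=[]
for nm in("wrist","side"):
    c=cam(nm);im=c["image"].astype(int);cv2.imwrite(f"pics/{nm}_end.png",c["image"][:,:,::-1])
    y=((im[...,0]>150)&(im[...,0]-im[...,2]>130)&(im[...,1]>70)).astype(np.uint8)
    y=cv2.morphologyEx(cv2.morphologyEx(y,cv2.MORPH_CLOSE,np.ones((5,5))),cv2.MORPH_OPEN,np.ones((5,5)))
    n,l,st,ce=cv2.connectedComponentsWithStats(y);ks=[k for k in range(1,n) if st[k][4]>150]
    e=np.array([np.cos(.04),-np.sin(.04),0]);f=np.array([np.sin(.04),np.cos(.04),0]);o=np.array([521,-46.5,50])
    P=proj(c,[o+a*e+b*f for a,b in((32,50),(-32,50),(-32,-50),(32,-50))]);pc=proj(c,[o])[0]
    ks.sort(key=lambda k:np.hypot(*(ce[k]-pc)));k=ks[0]
    q=cv2.minAreaRect(np.argwhere(l==k)[:,::-1].astype(np.float32))
    print(nm,"obs",st[k],np.array(cv2.boxPoints(q)).round(1).tolist());print(" pred z50",P.round(1).tolist(), "z56",proj(c,[o+a*e+b*f+[0,0,6] for a,b in((32,50),(-32,50),(-32,-50),(32,-50))]).round(1).tolist())
E
```

```text
clock: 22.97
eef_pos: [498.4, -5.2, 140.2]
wrist_force: [-0.9, -0.3, -0.0]
finger_gap: 77.9
[498.44633526  -5.21629739 140.15166651] [-0.9387741  -0.28715065 -0.0359188 ]
wrist obs [  311   234    92   130 10924] [[311.0, 363.0], [311.0, 234.0], [402.0, 234.0], [402.0, 363.0]]
 pred z50 [[405.1, 233.1], [311.6, 233.0], [312.3, 361.8], [397.4, 361.8]] z56 [[406.9, 235.4], [311.4, 235.3], [312.1, 366.3], [398.9, 366.4]]
side obs [299 230  38  37 909] [[297.3999938964844, 259.20001220703125], [314.3999938964844, 225.1999969482422], [338.0, 237.0], [321.0, 271.0]]
 pred z50 [[295.9, 259.3], [321.7, 267.8], [338.0, 237.3], [313.3, 229.7]] z56 [[295.8, 257.6], [321.7, 266.2], [338.0, 235.6], [313.3, 228.0]]
```

```bash
python3 -m jog '[{"grip":0.83,"tx":-1,"ty":1,"tz":-1,"turn":0},{"grip":0.83,"tx":-2,"ty":2,"tz":-2,"turn":0},{"grip":0.83,"tx":-3,"ty":3,"tz":-3,"turn":0},{"grip":0.83,"tx":-3,"ty":3.5,"tz":-3,"turn":0},{"grip":0.83,"tx":-3,"ty":3.5,"tz":-3,"turn":0},{"grip":0.83,"tx":-3,"ty":3.5,"tz":-3,"turn":0}]' | grep -E "pos|force|clock"
python3 - <<'E'
from h import *
im=cv2.imread("pics/wrist_end.png").astype(int);y=((im[...,2]>150)&(im[...,2]-im[...,0]>130)&(im[...,1]>70))
for r in (238,250,345,358):
    q=np.where(y[r,280:440])[0]+280;print(r,q.min(),q.max())
# compare the side view with the crop saved when the cover stood open
c=cam("side");n=cv2.resize(c["image"][110:320,200:480,::-1],(800,600)).astype(int);o=cv2.imread("pics/s3.png").astype(int)
d=np.abs(n-o).mean(2)
for nm,(x0,x1,y0,y1) in dict(cover=(105,260,150,400),keep=(400,430,350,400),caddy=(415,580,60,230),ref=(20,100,450,580),plate=(285,395,345,450)).items(): print(nm,d[y0:y1,x0:x1].mean().round(1),(d[y0:y1,x0:x1]>40).mean().round(3))
E
```

```text
clock: 23.57
eef_pos: [383.7, 141.2, 262.5]
wrist_force: [0.4, -0.1, -0.4]
238 311 402
250 311 402
345 312 396
358 312 395
cover 9.3 0.0
keep 13.2 0.05
caddy 56.0 0.592
ref 10.5 0.0
plate 82.8 0.731
```

```bash
python3 - <<'E'
from h import *
c=cam("scene");n=c["image"][:,:,::-1].astype(int);o=cv2.imread("pics/scene0.png").astype(int)
d=np.abs(n-o).mean(2)[290:385,145:245];print("caddy diff",d.mean().round(1),(d>40).mean().round(3))
s,_=tool();print(s["clock"],s["wrist_force"],np.abs(s["qd"]).max());print(manip.sign_off())
E
```

```text
caddy diff 21.9 0.215
23.6667 [ 1.29407177  0.12638334 -0.3647805 ] 0.05561924188516939
the job is handed in; nothing more can be done
None
```

The cover is open and the plate is back on both pins with the yellow ribbed face up. I handed in at about 24 s of the 70 s allowed.

**What I did**
- **Cover:** I pressed the red catch and kept the closed fingers on the cover through the arc, to about 1.5 rad, so it rose steadily to its stop.
- **Turning the plate:** I gripped it near one end, lifted it off the pins and let it swing on end. It slipped about 20 mm in the light grip. I stood it in the slot, regripped, and laid it over the stand's rim so it lay yellow up.
- **Putting it back:** I regripped it at the middle and lowered it onto the pins.

**Last checks**
- **Plate:** It went past the pin tips with no resistance, then met firm contact (12 N, then 22 N) at the home height. After release, the wrist view matched a flat, fully seated plate within about 2 px. The side view matched within about 2 px at three corners and 4 px at the fourth.
- **Cover:** The side view was unchanged from when the cover stood fully open.
- **Turntable:** These checks did not confirm it. The before-and-after pictures of it differed in both views: 59% of pixels in the side view and 21% in the scene view. I put this down to the arm and its shadow being in different places, but I had used up my picture views and could not look. The gripper was never lowered near the turntable; the first move may have passed over it at about 205 mm.

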